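# Read a sample in the filter photometer

### The arm

A 6-joint arm with a two-finger parallel gripper is mounted at the origin on the work surface. World frame = base frame: x ahead of the robot, y to its left, z up, the work surface at z = 0. Lengths are in m, angles in degrees, forces in N, time in s.
With the tool pointing down it reaches from about 0.25 to 0.8 m from the base axis. Payload 8.5 kg.
Tool frame: the origin (TCP) lies between the finger pads; the fingertips stand 19 mm ahead of it and the grasp point (between the pads) is the TCP (arm.tcp_to_tips is the distance from the TCP to the fingertips, in m); x points along the fingers, z is the direction in which the jaws open and shut, and the axes are right-handed (so a half turn about x gives the same grasp; the last joint's range is limited). The gripper opens to 85 mm and grips with 20 to 120 N. Pads are 22 mm wide; open, the fingers measure 114 mm over their backs; the gripper's body (76 mm by 85 mm) begins 54 mm behind the grasp point. The pads swing forward as they close: fully open they stand 13 mm farther back than shut.
Start: joints at [-71.792, 13.648, -0.773, 75.585, 0, 90], TCP at [0.164, -0.499, 0.25] pointing down, gripper open.
Joint ranges: [-152.45, 152.45], [-59.26, 108.67], [-65.41, 83.53], [-104.44, 129.93], [-82.83, 76.93], [-180, 180]. Speed limits (degrees/s): [127.2, 127.2, 159.86, 180, 180, 180].

### API

Orientations are given as a 3x3 rotation matrix whose columns are the frame's x, y, z axes.
In Python, from station import sensors, cams, arm gives the robot as it stands.
- The arm moves only by the tool servo_tool, never from a script. Its argument "moves" is a list that holds one entry, the list of rows, each a list of 5 numbers: the shift along the world's x, y, z in m, then the turn about the world's z in rad, then the gripper command: -1 is fully open, 1 is shut, values between are in proportion. In form: [[[x, y, z, turn, hand], ...]]. A call has 1 to 20 rows; each row shifts and turns the pose as measured when the row begins; what a row does not reach is not made up. A row lasts 1/8 s, in which the tool goes at most 62.5 mm and 10.7 degrees, less where a joint would pass 70% of its speed; a pose out of reach is approached as far as the arm can. A call with a gripper value outside its range is refused whole. The fingers move at their own pace and stop on an object; "force" is the grip in N (left out, the last holds). Time passes only in rows, so rows that do not move let the fingers close. It gives the time, the measured TCP pose, the force and the opening at its end, in the units of the state.
- sensors.get_obs(): the state, without advancing time (a new reading comes with each control period).
- cams.camera(name): name is "scene" or "side" or "wrist"; returns a dict with "color" (420x560x3 uint8, red, green, blue), "fx", "fy", "cx", "cy" (pixels), "k1" (the pictures are not rectified: a ray, as slopes to the right and down, at radius r is drawn at 1 + k1 r^2 times it, then the intrinsics apply), "origin" and "attitude" of the camera in the world; the wrist camera has in their place "tool_from_camera" (4x4, takes a point from camera to tool coordinates, whose origin is the TCP and whose axes are the tool frame's). Camera axes: x right, y down, z forward; pixel columns grow to the right and rows downward; lengths in m; the calibration is good to about 2 mm. A picture is of the moment at which its call begins: read the wrist's pose just before it. There is no depth.
- arm.close_job(): hands the job in, once; it reports no verdict.
The state is a dict: "time_s": time; "qpos": joint angles; "qvel": joint speeds; "joint_efforts": joint torques, N m; "tcp_pos": TCP position; "ee_rot": TCP orientation; "contact_force": force on the tool from outside, world axes, zero at the start; "ft_torque": the same for the moment, N m; "width": finger opening in m.
Only numpy, scipy, OpenCV 4.12 (cv2) and the standard library are available. Lean on these libraries where they do the work, as an engineer would, in place of code of your own. Each camera call takes 0.05 s, during which the arm holds its last target. There are 200 camera calls.

### The job

Take the flat black filter plate out of its stand and slide it down into the long thin slot of the photometer's lid until it is fully home, lowering it in the gripper rather than dropping it, and let go of it. Then take the sample paddle from its stand by its grip, pass its blade through the other slot of the lid and hold it there upright with about half of the blade below the lid's top, the collar clear of the lid. Finish while still holding the paddle motionless there, the filter plate still home, and leave everything else on the bench alone.

Things in the scene. Friction and masses are not known exactly. Their poses are not given: they have to be found in the camera images.
- photometer: Filter photometer: white hollow box 200 x 150 x 95 mm (x, y, z), fixed; dark display and grey keys at the -x end of its lid, clear guard window at its +x end. Origin: centre of its underside. Lid 12 mm thick, flat top at z = 95 mm, two slots long in y, each ringed by black 45-degree lead-in lips that rise 4 mm above the lid, 5 mm out from the slot's edge.
- filter_slot (a point): Centre of the filter slot at the level of the lid's flat top, at x = -20 mm of the photometer (nearer the display). 8 mm (x) by 52 mm (y), 2 mm more than the plate each way: the longer, thinner slot. Its floor is 40 mm below this point, so a plate fully home stands 30 mm out. Axes as the photometer's.
- sample_slot (a point): Centre of the sample slot at the level of the lid's flat top, at x = +55 mm of the photometer (far from the display). 12 mm (x) by 32 mm (y), 2 mm more than the blade each way: the shorter, wider slot. It opens into the hollow box; the floor is 87 mm below. Axes as the photometer's.
- filter: Filter plate, a flat black plastic slab with an amber pane in its lower half: 6 mm thick (x), 50 mm wide (y), 70 mm tall (z), about 60 g. Origin: centre of its lower edge. Starts upright in the filter stand, lower edge 20 mm above the bench, upper 40 mm sticking out. Either way round is right.
- paddle: Sample paddle, about 90 g. Origin: middle of the blade's lower end, z up. Aluminium blade 10 mm thick (x), 30 mm wide (y), z 0 to 60 mm; black collar 26 x 46 mm, z 60 to 65; grey grip 14 mm (x) by 28 mm (y), z 65 to 105. Starts upright in the paddle stand, collar on the stand, blade end 10 mm above the bench. Either way round is right.
- filter_stand: Low pale wooden block 50 x 90 x 50 mm (x, y, z), fixed to the bench, with a slot 9 x 53 mm, 30 mm deep, for the filter plate. Origin: centre of its underside; the slot is at its middle.
- paddle_stand: Taller pale wooden block 70 x 80 x 70 mm (x, y, z), fixed to the bench, with a slot 14 x 34 mm right through for the paddle. Origin: centre of its underside; the slot is at its middle.
- jar1: Bystander: specimen jar with a red lid, 76 mm across, 90 mm high. Origin: centre of its underside. Leave it alone.
- jar2: Bystander: specimen jar with a white lid, 84 mm across, 85 mm high. Origin: centre of its underside. Leave it alone.
- reagent: Bystander: white reagent bottle, 60 mm across, 130 mm high. Origin: centre of its underside. Leave it alone.
- beaker: Bystander: glass beaker, 70 mm across, 75 mm high. Origin: centre of its underside. Leave it alone.
- dish: Bystander: closed glass dish, 90 mm across, 16 mm high. Origin: centre of its underside. Leave it alone.
- vial: Bystander: amber vial, 28 mm across, 55 mm high. Origin: centre of its underside. Leave it alone.
- spoon: Bystander: steel measuring spoon, 150 mm long, lying on the bench. Origin: centre of its underside. Leave it alone.
Things that resemble listed ones, but are neither listed nor needed, are in the scene too. What is shaped like the photometer but red is not meant.

How it is judged (in metres and radians):
On the way, in this order (a step that is already met when the one before it is completed fails the run):
1. the filter plate, held by the fingers, is lowered to within 10 mm of the filter slot's floor (z of filter in the frame of photometer below 0.065 m and horizontal distance between filter and filter_slot below 0.005 m and contact force between the fingers and filter above 1 N), for 0.05 s.
2. the filter plate is fully home and released (z of filter in the frame of photometer below 0.059 m and horizontal distance between filter and filter_slot below 0.004 m and angle between filter's own z axis and vertical below 0.12 rad and angle between the y axis of filter and the y axis of photometer, either way round below 0.1 rad and contact force between the fingers and filter below 0.05 N), for 0.2 s.
At the end, for the whole second after the job is handed in: Filter plate released in its slot: lower edge within 4 mm of the floor, within 4 mm of centre, upright, aligned. Paddle gripped (over 2 N) and still, 20 to 40 mm of blade below the lid top, within 5 mm of the sample slot centre, upright (0.12 rad), aligned (0.1 rad) (all of step 2 and z of paddle in the frame of photometer between 0.055 and 0.075 m and horizontal distance between paddle and sample_slot below 0.005 m and angle between paddle's own z axis and vertical below 0.12 rad and angle between the y axis of paddle and the y axis of photometer, either way round below 0.1 rad and contact force between the fingers and paddle above 2 N and linear speed of paddle below 0.02 m/s); the arm keeps its last pose, push and grip.
It fails at once if a bystander is pushed more than 30 mm (distance of any of jar1, jar2, reagent, beaker, dish, vial, spoon from where it was at the start of the episode above 0.03 m).
It fails at once if a standing bystander is tipped over (angle between any of jar1, jar2, reagent, beaker, vial's own z axis and vertical above 0.6 rad).
It also fails if it takes over 54 s, if anything falls off the work surface, if the arm or the gripper's body presses on something with over 40 N, if the wrist force passes 120 N, or if a joint passes its speed limit or range.

## Working session

There is one attempt and no reset: what is moved stays moved. The work goes in short steps, Python scripts to look and compute and a tool call to move; the robot and the scene stay as the last step left them, time stands still between calls to the robot, and variables do not carry over. Pictures are saved under pics/ and viewed, about 8 in all and at most 12, crops included, and the job is handed in when it is done.

Besides the shell and the picture viewer there is one more tool, called as name([rows], argument=value, ...), one row to a line, values as JSON. servo_tool: Moves the arm, as the interface text tells. Its arguments: {"type":"object","properties":{"moves":{"type":"array","items":{"type":"array","items":{"type":"array","items":{"type":"number"}}}},"force":{"type":"number"}},"required":["moves"]}

```bash
ls; mkdir -p pics
cat > h.py <<'E'
import numpy as np, cv2
from station import sensors, cams, arm
def shot(name,fn):
    o=sensors.get_obs(); c=cams.camera(name)
    if 'origin' in c: R=np.array(c['attitude']);p=np.array(c['origin'])
    else:
        T=np.array(c['tool_from_camera']);Rt=np.array(o['ee_rot']);R=Rt@T[:3,:3];p=Rt@T[:3,3]+np.array(o['tcp_pos'])
    im=np.array(c['color'])[:,:,::-1].copy(); cv2.imwrite(fn,im)
    np.savez(fn[:-4],im=im,R=R,p=p,K=np.array([c['fx'],c['fy'],c['cx'],c['cy'],c['k1']]))
def load(fn): return np.load(fn[:-4]+'.npz')
def ray(d,uv):
    fx,fy,cx,cy,k1=d['K']; uv=np.atleast_2d(uv).astype(float)
    n=cv2.undistortPoints(uv[:,None],np.array([[fx,0,cx],[0,fy,cy],[0,0,1]]),np.array([k1,0,0,0]))[:,0]
    return (np.c_[n,np.ones(len(n))])@d['R'].T
def plane(d,uv,z):
    r=ray(d,uv); p=d['p']; return p+r*((z-p[2])/r[:,2:])
def proj(d,P):
    q=(np.atleast_2d(P)-d['p'])@d['R']; s=q[:,:2]/q[:,2:]; r2=(s**2).sum(1,keepdims=True)
    s=s*(1+d['K'][4]*r2); return s*d['K'][:2]+d['K'][2:4]
def tri(d1,a,d2,b):
    r1=ray(d1,a)[0];r2=ray(d2,b)[0]
    t=np.linalg.lstsq(np.c_[r1,-r2],d2['p']-d1['p'],rcond=None)[0]
    A=d1['p']+t[0]*r1;B=d2['p']+t[1]*r2
    return (A+B)/2,np.linalg.norm(A-B)
E
python3 - <<'E'
from h import *
for n in('scene','side','wrist'):shot(n,f'pics/{n}0.png');d=load(f'pics/{n}0.png');print(n,d['p'].round(3),d['R'].round(2).tolist(),d['K'])
o=sensors.get_obs();print(o['time_s'],o['width'],np.array(o['ee_rot']).round(3).tolist())
a=cv2.imread('pics/scene0.png');b=cv2.imread('pics/side0.png')
cv2.imwrite('pics/a.png',a)
E
```

```text
pics
scene [0.987 0.597 1.043] [[-0.81, 0.46, -0.35], [0.58, 0.65, -0.49], [-0.0, -0.6, -0.8]] [ 4.81808120e+02  4.81808120e+02  2.80410278e+02  2.11999572e+02
 -2.84581774e-02]
side [-0.247 -0.899  0.821] [[0.75, -0.34, 0.56], [-0.66, -0.4, 0.64], [0.0, -0.85, -0.53]] [5.38462520e+02 5.38462520e+02 2.93077840e+02 1.98895002e+02
 3.51114457e-02]
wrist [ 0.239 -0.473  0.374] [[0.31, -0.9, -0.3], [-0.95, -0.3, -0.1], [-0.0, 0.31, -0.95]] [ 3.41666775e+02  3.41666775e+02  2.77823948e+02  2.09567335e+02
 -7.42574351e-02]
0.15 0.08545019610538522 [[-0.0, 0.95, 0.312], [0.001, 0.312, -0.95], [-1.0, -0.0, -0.001]]
```

View pics/scene0.png

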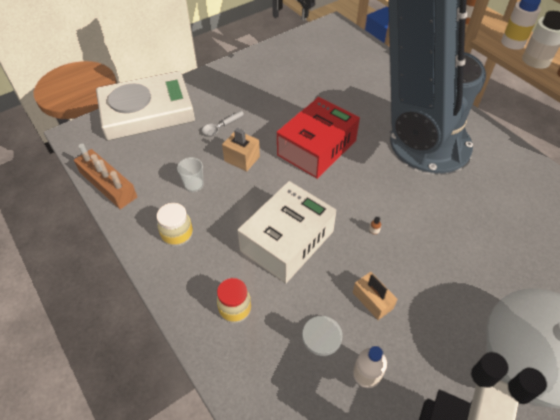

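View pics/side0.png

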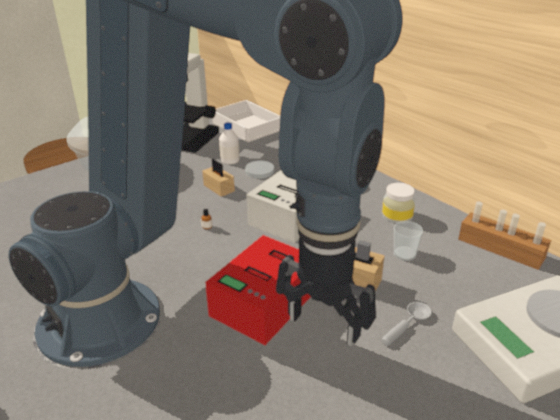

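The scene view shows the white photometer (~288,230), its slots at (293,213) and (273,233), the filter stand at (377,290) and the paddle stand at (241,148). In the side view the filter stand is at (218,180), and the arm half hides the paddle and photometer. I'll enlarge these parts.

Run:
```python
from h import *
d=load('pics/scene0.png');im=d['im']
for n,uv,z in(('filter',(377,287),.09),('pad',(241,133),.115),('fslot',(293,213),.095),('sslot',(273,233),.095),('corn1',(335,212),.095),('c2',(287,276),.0)):print(n,plane(d,[uv],z).round(3))
def crop(x,y,w,h,s):return cv2.resize(im[y:y+h,x:x+w],None,fx=s,fy=s,interpolation=cv2.INTER_CUBIC)
L=crop(230,175,110,110,5)
R=np.vstack([crop(350,262,50,60,5)[:300],crop(215,115,50,50,5)])
R=R[:550]
cv2.imwrite('pics/c1.png',np.hstack([L,R]))
```

```text
filter [[0.516 0.302 0.09 ]]
pad [[ 0.508 -0.265  0.115]]
fslot [[0.547 0.03  0.095]]
sslot [[0.621 0.05  0.095]]
corn1 [[0.461 0.088 0.095]]
c2 [[0.631 0.121 0.   ]]
```

View pics/c1.png

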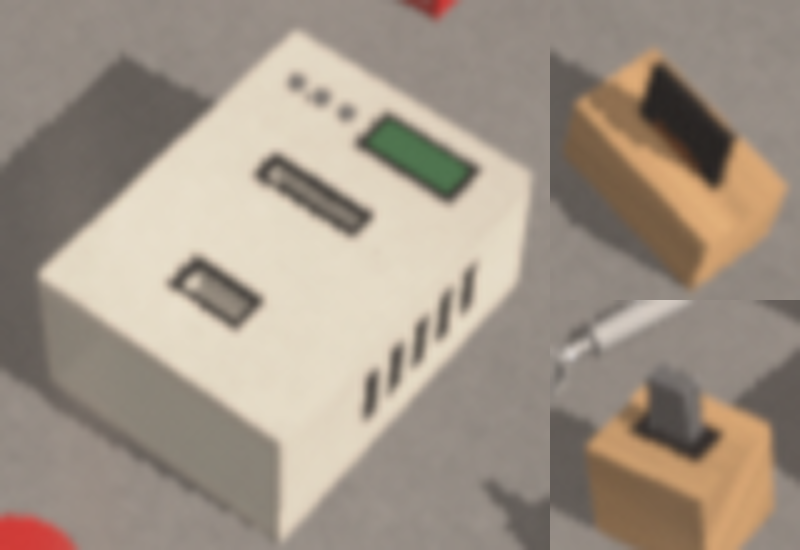

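Run:
```python
from h import *
d=load('pics/scene0.png');s=load('pics/side0.png')
c=plane(d,[(289.4,180.6),(336.4,210.4),(286.2,263.4),(237.6,230)],.095);print(c.round(3),c.mean(0).round(3))
for i,j in((0,1),(3,2),(0,3),(1,2)):v=c[j]-c[i];print(np.linalg.norm(v).round(3),np.degrees(np.arctan2(v[1],v[0])).round(1))
f=plane(d,[(371,275),(386.6,289)],.09);v=f[1]-f[0];print('f',f.round(3),np.linalg.norm(v),np.degrees(np.arctan2(v[1],v[0])))
# slot rings outer corners
r=np.array([(275,153),(372,215),(357,237),(254,174)])/5+[230,175]
q=plane(d,r,.099);print('fs',q.mean(0))
r=np.array([(196,256),(263,300),(240,330),(168,284)])/5+[230,175]
q=plane(d,r,.099);print('ss',q.mean(0))
r=np.array([(640,428),(672,410),(720,437),(690,462)])-[550,300]
q=plane(d,r/5+[215,115],.075);print('collar',q.round(3),q.mean(0))
```

```text
[[ 0.492 -0.06   0.095]
 [ 0.455  0.086  0.095]
 [ 0.645  0.137  0.095]
 [ 0.685 -0.007  0.095]] [0.569 0.039 0.095]
0.151 104.1
0.149 105.6
0.201 15.5
0.197 14.9
f [[0.506 0.271 0.09 ]
 [0.502 0.318 0.09 ]] 0.04697341833008566 95.12691762949817
fs [0.55071086 0.03419366 0.099     ]
ss [0.6230465  0.05401362 0.099     ]
collar [[ 0.523 -0.29   0.075]
 [ 0.5   -0.291  0.075]
 [ 0.49  -0.257  0.075]
 [ 0.514 -0.25   0.075]] [ 0.50650571 -0.27187351  0.075     ]
```

servo_tool([
  [[0.021, 0.05, 0, 0.084, -1], [0.021, 0.05, 0, 0.084, -1], [0.021, 0.05, 0, 0.084, -1], [0.021, 0.05, 0, 0.084, -1], [0.021, 0.05, 0, 0.084, -1], [0.021, 0.05, 0, 0.084, -1], [0.021, 0.05, 0, 0.084, -1], [0.021, 0.05, 0, 0.084, -1], [0.021, 0.05, 0, 0.084, -1], [0.021, 0.05, 0, 0.084, -1], [0.021, 0.05, 0, 0.084, -1], [0.021, 0.05, 0, 0.084, -1], [0.021, 0.05, 0, 0.084, -1], [0.021, 0.05, 0, 0.084, -1], [0.021, 0.05, 0, 0.084, -1], [0.021, 0.05, 0, 0.084, -1]],
])

```text
time_s: 2.15
tcp_pos: [0.5037, 0.3263, 0.2476]
ee_rot: [[0.001, -0.13, 0.992], [0.001, 0.992, 0.13], [-1.0, 0.001, 0.002]]
contact_force: [1.1, -0.4, 0.4]
width: 0.0852
```

Run:
```python
from h import *
shot('wrist','pics/w1.png')
```

servo_tool([
  [[0.0, -0.035, -0.02, 0, -1], [0, -0.035, -0.02, 0, -1], [0, 0, 0, 0, -1], [0, 0, 0, 0, -1]],
])

```text
time_s: 2.7
tcp_pos: [0.506, 0.2633, 0.2027]
ee_rot: [[-0.001, -0.14, 0.99], [0.003, 0.99, 0.14], [-1.0, 0.003, -0.0]]
contact_force: [0.5, 1.0, -0.4]
width: 0.0853
```

Run:
```python
from h import *
shot('wrist','pics/w2.png')
a=load('pics/w1.png');b=load('pics/w2.png')
print(sensors.get_obs()['tcp_pos'],b['p'])
cv2.imwrite('pics/w12.png',np.vstack([a['im'][100:400],b['im'][100:400]]))
```

```text
[0.5058556  0.263312   0.20262672] [0.49371831 0.34220449 0.32699471]
```

View pics/w12.png

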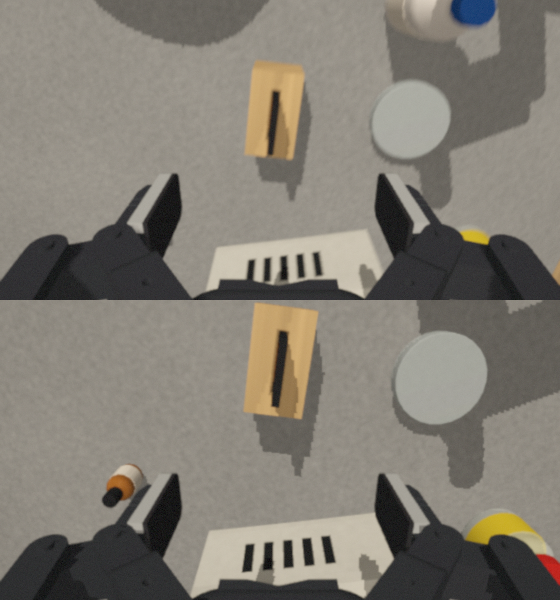

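The plate shows at (273,222) in the first view and (280,268) in the second, full-frame pixels. The dish sits to the right of it. Next: mask the plate in both views and triangulate.

```bash
cat >> h.py <<'E'
def dark(d,x0,y0,x1,y1,th=60):
    m=np.zeros(d['im'].shape[:2],np.uint8); m[y0:y1,x0:x1]=(d['im'][y0:y1,x0:x1].max(2)<th)*255
    c=max(cv2.findContours(m,0,2)[0],key=cv2.contourArea); return c[:,0],cv2.minAreaRect(c)
E
python3 - <<'E'
from h import *
a=load('pics/w1.png');b=load('pics/w2.png')
ca,ra=dark(a,245,160,305,262);cb,rb=dark(b,240,205,320,325)
print(ra,rb)
for d,c,r in((a,ca,ra),(b,cb,rb)):
    q=cv2.boxPoints(r);print(q.round(1).tolist())
# far-end and near-end midpoints of top face
def ends(q):
    q=q[np.argsort(q[:,1])];return q[:2].mean(0),q[2:].mean(0)
ea,eb=ends(cv2.boxPoints(ra)),ends(cv2.boxPoints(rb))
for i in(0,1):print(tri(a,ea[i],b,eb[i]))
for d,e in((a,ea),(b,eb)):
    P=plane(d,np.array(e),.09);v=P[0]-P[1];print(P.round(4),P.mean(0).round(4),np.linalg.norm(v[:2]),np.degrees(np.arctan2(v[1],v[0])))
E
```

```text
((272.76910400390625, 222.64503479003906), (5.365075588226318, 61.173221588134766), 6.519801616668701) ((275.0, 205.5), (1.0, 4.0), 90.0)
[[266.6000061035156, 252.6999969482422], [273.6000061035156, 192.0], [278.8999938964844, 192.60000610351562], [272.0, 253.3000030517578]]
[[273.0, 205.0], [277.0, 205.0], [277.0, 206.0], [273.0, 206.0]]
(array([0.44862253, 0.75213774, 1.65866968]), np.float64(0.003486140266770574))
(array([0.50305169, 0.261219  , 0.0665292 ]), np.float64(0.00011595661834754588))
[[0.5012 0.3296 0.09  ]
 [0.5023 0.2723 0.09  ]] [0.5017 0.301  0.09  ] 0.057328888577459804 91.0354047328846
[[0.5021 0.2693 0.09  ]
 [0.5022 0.2685 0.09  ]] [0.5021 0.2689 0.09  ] 0.0007607579012284088 97.89037950610054
```

Run:
```python
from h import *
a=load('pics/w1.png');b=load('pics/w2.png')
E=[]
for d,c in((a,dark(a,245,160,305,262)),(b,dark(b,240,110,320,215))):
    q=cv2.boxPoints(c[1]);q=q[np.argsort(q[:,1])];e=np.array([q[:2].mean(0),q[2:].mean(0)]);E.append(e)
    P=plane(d,e,.09);v=P[0]-P[1];print(c[1],P.round(4).tolist(),np.linalg.norm(v[:2]),np.degrees(np.arctan2(v[1],v[0])))
for i in(0,1):print(tri(a,E[0][i],b,E[1][i]))
# stand top from orange mask
for d,w in((a,(230,150,315,270)),(b,(230,90,330,230))):
    h=cv2.cvtColor(d['im'],cv2.COLOR_BGR2HSV);m=cv2.inRange(h,(8,70,60),(25,255,255));k=np.zeros_like(m);k[w[1]:w[3],w[0]:w[2]]=m[w[1]:w[3],w[0]:w[2]]
    c=max(cv2.findContours(k,0,2)[0],key=cv2.contourArea);r=cv2.minAreaRect(c);P=plane(d,cv2.boxPoints(r),.05);print(P.round(3).tolist(),P.mean(0))
```

```text
((272.76910400390625, 222.64503479003906), (5.365075588226318, 61.173221588134766), 6.519801616668701) [[0.5012, 0.3296, 0.09], [0.5023, 0.2723, 0.09]] 0.057328888577459804 91.0354047328846
((279.0154113769531, 168.87692260742188), (8.18629264831543, 74.42082977294922), 7.125016689300537) [[0.5007, 0.3217, 0.09], [0.5017, 0.2686, 0.09]] 0.05313194676286476 91.0672160289462
(array([0.50230798, 0.31800515, 0.0468381 ]), np.float64(0.0006356892473374537))
(array([0.502781  , 0.26151554, 0.06715862]), np.float64(0.0006116413144072824))
[[0.476, 0.247, 0.05], [0.476, 0.348, 0.05], [0.527, 0.349, 0.05], [0.532, 0.248, 0.05]] [0.50276828 0.29820346 0.05      ]
[[0.475, 0.247, 0.05], [0.476, 0.338, 0.05], [0.526, 0.339, 0.05], [0.53, 0.247, 0.05]] [0.50170836 0.29283616 0.05      ]
```

servo_tool([
  [[-0.003, 0.02, -0.03, -0.06, -1], [-0.002, 0.012, -0.035, -0.045, -1], [0, 0, 0, 0, -1], [0, 0, 0, 0, -1]],
])

```text
time_s: 3.25
tcp_pos: [0.5026, 0.2992, 0.1402]
ee_rot: [[0.005, -0.036, 0.999], [0.006, 0.999, 0.036], [-1.0, 0.005, 0.006]]
contact_force: [0.4, 0.3, -0.1]
width: 0.0854
```

Run:
```python
from h import *
shot('wrist','pics/w3.png')
o=sensors.get_obs();print(o['tcp_pos'],np.array(o['ee_rot'])[:,2])
cv2.imwrite('pics/v3.png',cv2.resize(load('pics/w3.png')['im'][30:270,200:400],None,fx=2.5,fy=2.5))
```

```text
[0.50259654 0.29904158 0.14012977] [0.99934188 0.03586191 0.00545224]
```

View pics/v3.png

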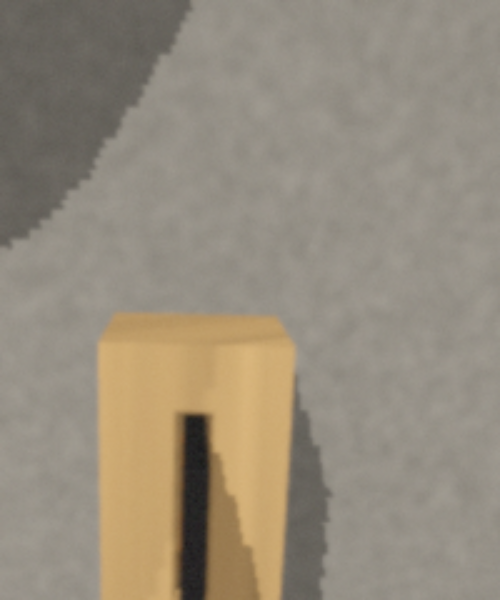

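The stand's top edge runs from (240,168) to (318,168) in full-frame pixels, almost square to the tool. The plate lies along about (277,200–310).

Run:
```python
from h import *
b=load('pics/w2.png');d=load('pics/w3.png');print(d['p'])
P=plane(d,np.array([(100,344),(295,344)])/2.5+[200,30],.05);v=P[1]-P[0];print(P.round(4),np.linalg.norm(v),np.degrees(np.arctan2(v[1],v[0])))
c,r=dark(d,255,190,300,330);print(r)
q=cv2.boxPoints(r);q=q[np.argsort(q[:,1])];e=np.array([q[:2].mean(0),q[2:].mean(0)])
P=plane(d,e,.09);v=P[0]-P[1];print(P.round(4),np.linalg.norm(v),np.degrees(np.arctan2(v[1],v[0])))
c2,r2=dark(b,240,110,320,215);q=cv2.boxPoints(r2);q=q[np.argsort(q[:,1])]
print(tri(b,q[2:].mean(0),d,e[1]))
for y in range(195,320,12):
    row=d['im'][y,262:300].max(1);w=np.where(row<60)[0]
    if len(w):print(y,262+w.min(),262+w.max(),end='; ')
```

```text
[0.49798028 0.37845342 0.26471357]
[[0.4767 0.3368 0.05  ]
 [0.5263 0.3385 0.05  ]] 0.04963369367229639 1.9799881580789551
((277.2496032714844, 247.01785278320312), (8.830830574035645, 100.1382827758789), 1.3639276027679443)
[[0.5011 0.3295 0.09  ]
 [0.5019 0.2683 0.09  ]] 0.06111427264087492 90.7620286331707
(array([0.50180452, 0.26884256, 0.09077782]), np.float64(0.00025095395580294384))
207 274 281; 219 274 282; 231 274 282; 243 273 281; 255 273 281; 267 273 280; 279 273 280; 291 273 279;
```

servo_tool([
  [[-0.001, -0.005, -0.02, 0, -1], [0, 0, -0.02, 0, -1], [0, 0, -0.012, 0, -1], [0, 0, 0, 0, -1]],
], force=60)

```text
time_s: 3.8
tcp_pos: [0.5048, 0.2944, 0.0927]
ee_rot: [[0.013, -0.037, 0.999], [0.01, 0.999, 0.037], [-1.0, 0.009, 0.013]]
contact_force: [-0.2, 0.3, -0.4]
width: 0.0853
```

servo_tool([
  [[-0.003, -0.001, -0.005, 0, -1], [0, 0, 0, 0, -1]],
])

```text
time_s: 4.05
tcp_pos: [0.5023, 0.2936, 0.0889]
ee_rot: [[0.015, -0.037, 0.999], [0.011, 0.999, 0.037], [-1.0, 0.01, 0.015]]
contact_force: [-0.2, 0.4, 0.1]
width: 0.0849
```

servo_tool([
  [[-0.001, 0, -0.003, 0, 1], [0, 0, 0, 0, 1], [0, 0, 0, 0, 1], [0, 0, 0, 0, 1], [0, 0, 0, 0, 1], [0, 0, 0, 0, 1]],
], force=60)

```text
time_s: 4.8
tcp_pos: [0.5018, 0.2941, 0.0867]
ee_rot: [[0.016, -0.037, 0.999], [0.012, 0.999, 0.037], [-1.0, 0.011, 0.016]]
contact_force: [-0.3, -0.2, -0.6]
width: 0.0043
```

servo_tool([
  [[0, 0, 0.015, 0, 1], [0, 0, 0.03, 0, 1], [0, 0, 0.04, 0, 1], [0, 0, 0.04, 0, 1], [0, 0, 0, 0, 1]],
])

```text
time_s: 5.42
tcp_pos: [0.5012, 0.2936, 0.2187]
ee_rot: [[0.016, -0.037, 0.999], [0.012, 0.999, 0.037], [-1.0, 0.011, 0.017]]
contact_force: [-0.3, 0.6, -1.0]
width: 0.0047
```

servo_tool([
  [[0.009, -0.045, 0, 0.032, 1], [0.009, -0.045, 0, 0.032, 1], [0.009, -0.045, 0, 0.032, 1], [0.009, -0.045, 0, 0.032, 1], [0.009, -0.045, 0, 0.032, 1], [0.009, -0.045, 0, 0.032, 1], [0.009, -0.035, 0, 0.032, 1], [0, 0, 0, 0, 1], [0, 0, 0, 0, 1]],
])

```text
time_s: 6.55
tcp_pos: [0.5616, -0.0204, 0.2159]
ee_rot: [[0.008, -0.267, 0.964], [0.015, 0.964, 0.266], [-1.0, 0.013, 0.011]]
contact_force: [0.8, 0.7, -0.5]
width: 0.0047
```

Run:
```python
from h import *
o=sensors.get_obs();print(o['tcp_pos'],np.array(o['ee_rot']).round(3).tolist(),o['qvel'])
shot('wrist','pics/w4.png')
```

```text
[ 0.56162694 -0.02038617  0.21593343] [[0.008, -0.267, 0.964], [0.015, 0.964, 0.266], [-1.0, 0.013, 0.011]] [-0.57107269  0.24242684 -0.08894338 -0.17946753 -0.17939732 -0.35742627]
```

View pics/w4.png

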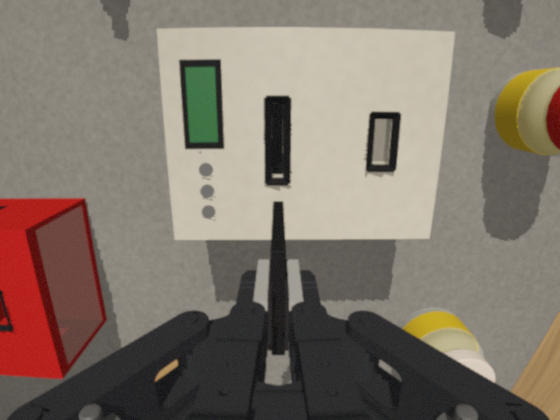

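The wrist view shows the filter slot ring at about (265–291, 96–186), the sample ring at about (366–400, 112–172), and the held plate pointing up from (278,350) to (278,203).

```bash
cat >> h.py <<'E'
def ring(d,x0,y0,x1,y1,z=.099,th=75):
    c,r=dark(d,x0,y0,x1,y1,th);P=plane(d,cv2.boxPoints(r),z)
    s=[P[1]-P[0],P[2]-P[1]];L=max(s,key=np.linalg.norm);a=np.degrees(np.arctan2(L[1],L[0]))%180
    return P.mean(0),a,[np.linalg.norm(k).round(4) for k in s],r
E
python3 - <<'E'
from h import *
d=load('pics/w4.png');s=load('pics/scene0.png')
f=ring(d,250,80,305,198);g=ring(d,355,100,412,185);print(f);print(g)
v=(g[0]-f[0]);print(np.linalg.norm(v),np.degrees(np.arctan2(v[1],v[0])))
m=cv2.inRange(cv2.cvtColor(d['im'],cv2.COLOR_BGR2HSV),(10,10,150),(40,80,255));m[250:]=0
c=max(cv2.findContours(m,0,2)[0],key=cv2.contourArea);r=cv2.minAreaRect(c);P=plane(d,cv2.boxPoints(r),.095);print('lid',P.round(4).tolist(),P.mean(0))
fs=np.array([(275,153),(372,215),(357,237),(254,174)]).mean(0)/5+[230,175]
ss=np.array([(196,256),(263,300),(240,330),(168,284)]).mean(0)/5+[230,175]
print(tri(d,f[3][0],s,fs),tri(d,g[3][0],s,ss))
E
```

```text
(array([0.54748904, 0.03031367, 0.099     ]), np.float64(105.93128335769191), [np.float64(0.0163), np.float64(0.0606)], ((276.9999694824219, 140.5), (86.99998474121094, 23.999996185302734), 90.0))
(array([0.61959658, 0.05018076, 0.099     ]), np.float64(104.82172902215838), [np.float64(0.0416), np.float64(0.021)], ((382.4888610839844, 141.63909912109375), (29.62535285949707, 59.56968688964844), 4.5739216804504395))
0.0747943754835671 15.40396351676745
lid [[0.4499, 0.0828, 0.095], [0.6424, 0.1388, 0.095], [0.7054, -0.005, 0.095], [0.4772, -0.0676, 0.095]] [0.56873406 0.0372416  0.095     ]
(array([0.54751768, 0.0305481 , 0.09229722]), np.float64(0.00011403007510163761)) (array([0.62105618, 0.05071545, 0.09344454]), np.float64(0.0005809576922776854))
```

Run:
```python
from h import *
d=load('pics/w4.png');im=d['im']
for y in (200,202,204,206,210,220,230,245,255):
    w=np.where(im[y,262:296].max(1)<60)[0]+262;print(y,w.min() if len(w) else '',w.max() if len(w) else '',end='; ')
t=np.array([.5616,-.0204,.2159]);R=np.array([[0.008,-0.267,0.964],[0.015,0.964,0.266],[-1,0.013,0.011]])
print()
# predicted corners of the plate in tool coords: x (down) .0667/-.0033, y ±.025, z ±.003
for x in(.0657,-.0033):
  for z in(-.003,.003): print(x,z,proj(d,t+R@np.array([x,.025,z])).round(1))
```

```text
200  ; 202  ; 204 275 281; 206 274 281; 210 274 281; 220 274 282; 230 273 282; 245 271 284; 255 271 285; 
0.0657 -0.003 [[274.2 198.4]]
0.0657 0.003 [[284.6 198.4]]
-0.0033 -0.003 [[272.4 248.3]]
-0.0033 0.003 [[287.9 248.3]]
```

servo_tool([
  [[-0.005, 0.02, 0, 0, 1], [-0.005, 0.02, 0, 0, 1], [-0.003, 0.013, -0.01, 0, 1], [0, 0, -0.015, 0, 1], [0, 0, -0.01, 0, 1], [0, 0, 0, 0, 1], [0, 0, 0, 0, 1]],
])

```text
time_s: 7.48
tcp_pos: [0.5461, 0.0394, 0.1775]
ee_rot: [[0.005, -0.271, 0.962], [0.016, 0.962, 0.271], [-1.0, 0.014, 0.009]]
contact_force: [-0.4, -0.8, -0.3]
width: 0.0047
```

Run:
```python
from h import *
o=sensors.get_obs();print(o['tcp_pos'],np.array(o['ee_rot']).round(3).tolist(),o['contact_force'])
shot('wrist','pics/w5.png');shot('scene','pics/s5.png')
a=load('pics/w5.png')['im'][40:300,150:430];b=load('pics/s5.png')['im'][160:290,220:360]
a=cv2.resize(a,None,fx=1.5,fy=1.5);b=cv2.resize(b,None,fx=3,fy=3)
b=cv2.resize(b,(420,390));cv2.imwrite('pics/v5.png',np.hstack([a[:390,:380],b]))
```

```text
[0.54605133 0.03941062 0.1775463 ] [[0.005, -0.271, 0.962], [0.016, 0.962, 0.271], [-1.0, 0.014, 0.009]] [-0.37918986 -0.79960209 -0.2997469 ]
```

View pics/v5.png

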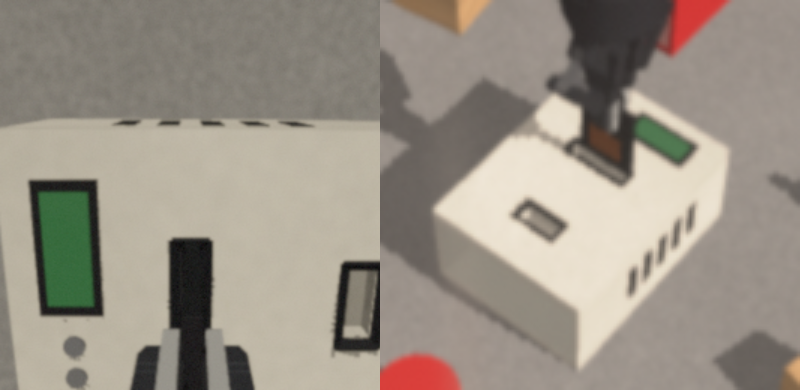

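```bash
python3 - <<'E'
from h import *
d=load('pics/w5.png');im=d['im'];s=load('pics/s5.png')
for y in (198,200,202,206,212,220,230):
    w=np.where(im[y,250:310].max(1)<75)[0]+250;print(y,w.min() if len(w) else '',w.max() if len(w) else '',end='; ')
t=np.array([.5460,.0394,.1775]);R=np.array([[0.005,-0.271,0.962],[0.016,0.962,0.271],[-1,0.014,0.009]]);
P=plane(d,[(277.5,199)],.099)[0];print('\nring end',P,'centre',P-.031*R[:,1],'| b z=.095',plane(d,[(277.5,199)],.095))
for z in(-.003,.003):
  for y in(-.025,.025):print('plate bottom pred wrist',y,z,proj(d,t+R@[.0657,y,z]).round(1),'scene crop',((proj(s,t+R@[.0657,y,z])-[220,160])*3+[380,0]).round(1))
g=ring(d,365,205,450,290);print(g)
E
python3 - <<'E'
import sys;sys.path.insert(0,'.')
import cv2;im=cv2.imread('pics/s5.png')[185:225,280:312]
w=cv2.imread('pics/w5.png')[190:290,230:330]
cv2.imwrite('pics/v6.png',__import__('numpy').hstack([cv2.resize(im,(400,500),interpolation=2),cv2.convertScaleAbs(cv2.resize(w,(400,500),interpolation=2),alpha=2.5)]))
E
```

```text
198  ; 200 265 289; 202 263 290; 206 263 290; 212 263 290; 220 264 290; 230 264 290; 
ring end [0.53977281 0.06035041 0.099     ] centre [0.54817381 0.03052841 0.098566  ] | b z=.095 [[0.54010949 0.0592873  0.095     ]]
plate bottom pred wrist -0.025 -0.003 [[274.4 275.1]] scene crop [[585.6 137.4]]
plate bottom pred wrist 0.025 -0.003 [[274.1 198.3]] scene crop [[634.6 167.5]]
plate bottom pred wrist -0.025 0.003 [[284.  275.1]] scene crop [[581.1 141.9]]
plate bottom pred wrist 0.025 0.003 [[284.5 198.3]] scene crop [[630.1 172.1]]
(array([0.61942791, 0.05039079, 0.099     ]), np.float64(104.08607367475358), [np.float64(0.043), np.float64(0.0213)], ((390.5923156738281, 243.76156616210938), (32.37306594848633, 61.645263671875), 7.125016689300537))
```

View pics/v6.png

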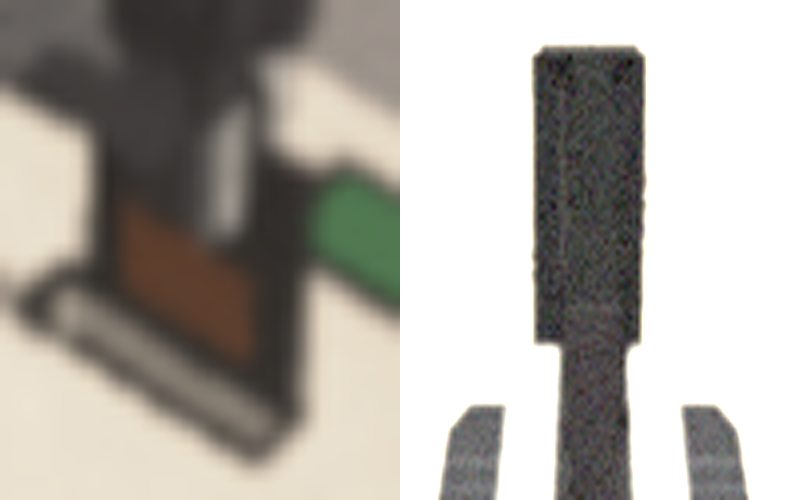

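The enlargement shows the plate over the ring but about 5 mm too far in +y. I'll correct that and lower it in steps, watching the force.

servo_tool([
  [[0.003, -0.0045, 0, 0, 1], [0, 0, 0, 0, 1], [0, 0, 0, 0, 1]],
])

```text
time_s: 7.95
tcp_pos: [0.55, 0.034, 0.1784]
ee_rot: [[0.007, -0.27, 0.963], [0.016, 0.963, 0.27], [-1.0, 0.013, 0.011]]
contact_force: [-0.3, 0.2, -0.4]
width: 0.005
```

servo_tool([
  [[0, 0, -0.006, 0, 1], [-0.001, 0.001, -0.006, 0, 1], [0, 0, -0.004, 0, 1], [0, 0, -0.003, 0, 1], [0, 0, 0, 0, 1]],
])

```text
time_s: 8.57
tcp_pos: [0.5491, 0.0351, 0.163]
ee_rot: [[0.012, -0.27, 0.963], [0.016, 0.963, 0.27], [-1.0, 0.012, 0.016]]
contact_force: [-1.6, -0.9, -0.8]
width: 0.0045
```

servo_tool([
  [[0, 0, -0.004, 0, 1], [0, 0, -0.004, 0, 1], [0, 0, 0, 0, 1]],
])

```text
time_s: 8.95
tcp_pos: [0.5491, 0.035, 0.1634]
ee_rot: [[0.02, -0.271, 0.962], [0.016, 0.963, 0.27], [-1.0, 0.01, 0.024]]
contact_force: [-2.2, -0.7, -0.6]
width: 0.0045
```

servo_tool([
  [[-0.003, -0.001, 0.002, 0, 1], [0, 0, 0, 0, 1], [0, 0, -0.003, 0, 1], [0, 0, -0.004, 0, 1]],
])

```text
time_s: 9.45
tcp_pos: [0.5478, 0.0333, 0.1605]
ee_rot: [[0.026, -0.27, 0.962], [0.014, 0.963, 0.27], [-1.0, 0.006, 0.028]]
contact_force: [-6.2, -9.5, 43.0]
width: 0.0046
```

servo_tool([
  [[-0.001, -0.002, 0.006, 0, 1], [0, 0, 0, 0, 1], [0, 0, 0, 0, 1]],
])

```text
time_s: 9.82
tcp_pos: [0.5469, 0.0312, 0.1657]
ee_rot: [[0.025, -0.27, 0.962], [0.014, 0.963, 0.27], [-1.0, 0.007, 0.028]]
contact_force: [-0.4, 1.3, -0.8]
width: 0.0046
```

Run:
```python
from h import *
o=sensors.get_obs();print(o['tcp_pos'],np.array(o['ee_rot']).round(3).tolist(),o['contact_force'])
shot('wrist','pics/w7.png');shot('scene','pics/s7.png')
im=load('pics/s7.png')['im'][185:225,275:315];w=load('pics/w7.png')['im'][180:280,230:330]
cv2.imwrite('pics/v7.png',np.hstack([cv2.resize(im,(400,400),interpolation=2),cv2.convertScaleAbs(cv2.resize(w,(400,400),interpolation=2),alpha=2.5)]))
```

```text
[0.5469148  0.03121656 0.16569759] [[0.025, -0.27, 0.962], [0.014, 0.963, 0.27], [-1.0, 0.007, 0.028]] [-0.42372045  1.30850493 -0.84086487]
```

View pics/v7.png

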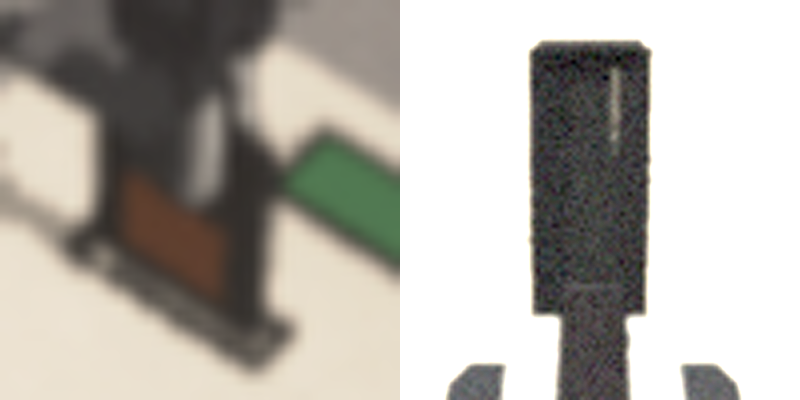

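Here the plate sits inside the ring with similar margins in y, and a bright line at wrist pixel (284,198–215) marks a gap at the slot's +x edge. I'll get the rest from averaged pixel profiles.

Run:
```python
from h import *
d=load('pics/w7.png');im=d['im'].astype(float).mean(2);s=load('pics/s7.png')
for a in range(192,264,8):print(a,im[a:a+8,260:296].mean(0).round(0).astype(int).tolist())
print('rows',im[186:264,272:281].mean(1).round(0).astype(int).tolist())
t=np.array([.5469,.0312,.1657]);R=np.array([[0.025,-0.27,0.962],[0.014,0.963,0.27],[-1,0.007,0.028]])
for x in(.0657,-.0033):
  for y in(.025,-.025):
    for z in(-.003,.003):print(x,y,z,(t+R@[x,y,z]).round(4),proj(d,t+R@[x,y,z]).round(1),((proj(s,t+R@[x,y,z])-[275,185])*10).round(0))
P=plane(d,[(277.5,190.5),(277.5,258.5)],.099);print(P,P.mean(0))
q=plane(s,np.array([(65,248),(255,370),(292,325)])/10+[275,185],.099);print('scene ring',q,q[:2].mean(0),(q[0]+q[2])/2)
```

```text
192 [168, 130, 70, 32, 23, 23, 20, 21, 19, 19, 17, 20, 20, 16, 20, 16, 19, 19, 19, 16, 20, 17, 22, 30, 26, 22, 20, 18, 20, 24, 24, 28, 67, 126, 162, 175]
200 [168, 131, 72, 29, 24, 24, 22, 20, 23, 22, 21, 22, 23, 26, 25, 26, 26, 27, 26, 23, 24, 28, 36, 53, 47, 30, 25, 27, 26, 26, 24, 26, 70, 130, 165, 176]
208 [169, 133, 75, 34, 25, 22, 24, 21, 23, 22, 21, 21, 22, 23, 27, 25, 25, 26, 26, 27, 25, 26, 37, 48, 44, 28, 24, 25, 26, 24, 26, 30, 86, 148, 173, 177]
216 [169, 133, 72, 32, 23, 22, 23, 23, 23, 23, 25, 23, 24, 27, 27, 25, 27, 27, 25, 24, 25, 27, 28, 29, 29, 23, 25, 26, 24, 23, 26, 33, 83, 142, 170, 176]
224 [168, 135, 80, 35, 24, 24, 21, 22, 22, 24, 20, 22, 23, 27, 27, 29, 26, 25, 28, 26, 26, 26, 25, 26, 25, 24, 24, 22, 25, 25, 25, 35, 89, 145, 169, 176]
232 [168, 136, 83, 38, 23, 22, 23, 26, 21, 22, 22, 25, 25, 25, 26, 24, 26, 27, 26, 29, 26, 26, 28, 24, 26, 22, 26, 25, 23, 23, 26, 45, 103, 155, 174, 178]
240 [170, 140, 90, 42, 21, 24, 22, 25, 23, 22, 22, 24, 26, 26, 25, 25, 26, 26, 26, 27, 26, 26, 25, 26, 25, 22, 23, 23, 24, 23, 24, 57, 113, 158, 175, 178]
248 [173, 154, 110, 
[... 799 characters left out ...]
0997] [[274.5 275.2]] [[108. 220.]]
0.0657 -0.025 0.003 [0.5582 0.0089 0.0999] [[284.  275.2]] [[ 93. 234.]]
-0.0033 0.025 -0.003 [0.5372 0.0544 0.1691] [[272.5 248.4]] [[282. 137.]]
-0.0033 0.025 0.003 [0.543  0.056  0.1693] [[288.  248.3]] [[266. 152.]]
-0.0033 -0.025 -0.003 [0.5507 0.0063 0.1687] [[273.1 352.4]] [[113.  35.]]
-0.0033 -0.025 0.003 [0.5565 0.0079 0.1689] [[286.8 352.3]] [[97. 50.]]
[[0.53960268 0.06015227 0.099     ]
 [0.55126084 0.01846984 0.099     ]] [0.54543176 0.03931106 0.099     ]
scene ring [[0.5658698  0.00775463 0.099     ]
 [0.55022464 0.06486393 0.099     ]
 [0.53472832 0.05929834 0.099     ]] [0.55804722 0.03630928 0.099     ] [0.55029906 0.03352648 0.099     ]
```

servo_tool([
  [[0, 0.0005, -0.004, 0, 1], [0, 0, -0.003, 0, 1], [0, 0, -0.003, 0, 1]],
])

```text
time_s: 10.3
tcp_pos: [0.5467, 0.0319, 0.1544]
ee_rot: [[0.024, -0.271, 0.962], [0.014, 0.963, 0.27], [-1.0, 0.007, 0.027]]
contact_force: [-0.2, 0.3, -0.4]
width: 0.0048
```

servo_tool([
  [[0, 0, -0.005, 0, 1], [0, 0, -0.005, 0, 1], [0, 0, -0.005, 0, 1], [0, 0, -0.005, 0, 1]],
])

```text
time_s: 10.8
tcp_pos: [0.5466, 0.0319, 0.1329]
ee_rot: [[0.024, -0.271, 0.962], [0.014, 0.963, 0.27], [-1.0, 0.007, 0.027]]
contact_force: [0.7, -1.0, -0.5]
width: 0.0048
```

servo_tool([
  [[0, 0, -0.004, 0, 1], [0, 0, -0.003, 0, 1], [0, 0, -0.002, 0, 1], [0, 0, -0.002, 0, 1]],
])

```text
time_s: 11.3
tcp_pos: [0.5469, 0.032, 0.1215]
ee_rot: [[0.024, -0.27, 0.962], [0.014, 0.963, 0.27], [-1.0, 0.007, 0.027]]
contact_force: [-4.6, 0.7, 21.4]
width: 0.0048
```

servo_tool([
  [[0, 0, 0, 0, 1], [0, 0, 0, 0, 0.4], [0, 0, 0, 0, 0.4], [0, 0, 0, 0, 0.4], [0, 0, 0, 0, 0.4]],
])

```text
time_s: 11.92
tcp_pos: [0.5472, 0.032, 0.1218]
ee_rot: [[0.025, -0.271, 0.962], [0.014, 0.963, 0.27], [-1.0, 0.007, 0.028]]
contact_force: [-0.5, -0.6, -0.1]
width: 0.0258
```

servo_tool([
  [[0, 0, 0.01, 0, 0.4], [0, 0, 0.03, 0, 0.3], [0, 0, 0.05, 0, 0], [0, 0, 0.04, 0, 0], [-0.004, -0.05, 0, 0, 0], [-0.004, -0.05, 0, 0, 0], [-0.004, -0.05, 0, 0, 0], [-0.004, -0.05, 0, 0, 0], [-0.004, -0.05, 0, 0, 0], [-0.004, -0.05, 0, 0, 0], [-0.002, -0.03, 0, 0, 0], [0, 0, 0, 0, 0], [0, 0, 0, 0, 0], [0, 0, 0, 0, 0]],
])

```text
time_s: 13.68
tcp_pos: [0.5193, -0.3065, 0.2655]
ee_rot: [[0.034, -0.274, 0.961], [0.012, 0.962, 0.274], [-0.999, 0.002, 0.036]]
contact_force: [-0.3, -0.0, 0.3]
width: 0.0429
```

Run:
```python
from h import *
o=sensors.get_obs();print(o['tcp_pos'],np.array(o['ee_rot']).round(3).tolist(),o['qvel'])
shot('wrist','pics/w8.png');shot('scene','pics/s8.png')
b=cv2.resize(load('pics/s8.png')['im'][165:265,235:335],(400,400),interpolation=2);a=load('pics/w8.png')['im'][0:400,90:490]
cv2.imwrite('pics/v8.png',np.hstack([a,b]))
```

```text
[ 0.51930416 -0.30654252  0.26549061] [[0.034, -0.274, 0.961], [0.012, 0.962, 0.274], [-0.999, 0.002, 0.036]] [ 0.48830783 -0.31475911 -0.1216746   0.15297557  0.22120476  0.15244265]
```

View pics/v8.png

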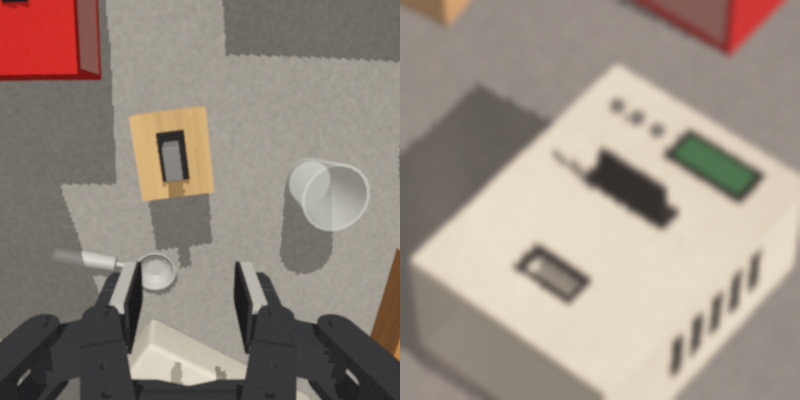

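The filter plate stands home in its slot in the scene view. The wrist view shows the paddle stand with corners near (220,116), (295,107), (304,190) and (231,200), its collar around (262,157).

Run:
```python
from h import *
d=load('pics/w8.png');s=load('pics/scene0.png')
P=plane(d,[(220,116),(295,107),(304,190),(231,200)],.07);print('stand',P.round(4).tolist(),P.mean(0))
for i,j in((0,1),(3,2),(3,0),(2,1)):v=P[j]-P[i];print(np.linalg.norm(v).round(4),np.degrees(np.arctan2(v[1],v[0])).round(1),end=' | ')
im=d['im'];m=np.zeros(im.shape[:2],np.uint8);hsv=cv2.cvtColor(im,cv2.COLOR_BGR2HSV)
m[115:190,235:292]=((hsv[115:190,235:292,1]<75)|(im[115:190,235:292].max(2)<50))*255
c=max(cv2.findContours(m,0,2)[0],key=cv2.contourArea);r=cv2.minAreaRect(c);print('\ncollar',r,plane(d,cv2.boxPoints(r),.075).round(4).tolist(),plane(d,[r[0]],.075))
g=np.zeros_like(m);g[115:195,235:292]=((hsv[115:195,235:292,1]<40)&(im[115:195,235:292].max(2)>85))*255
c=max(cv2.findContours(g,0,2)[0],key=cv2.contourArea);r=cv2.minAreaRect(c);print('grip',r,cv2.boxPoints(r).round(1).tolist())
q=cv2.cvtColor(im,cv2.COLOR_BGR2GRAY)[125:190,244:284]
for k in range(0,65,4):print(125+k,q[k].tolist())
```

```text
stand [[0.4569, -0.2559, 0.07], [0.5202, -0.2299, 0.07], [0.5509, -0.302, 0.07], [0.4852, -0.3304, 0.07]] [ 0.50329997 -0.2795464   0.07      ]
0.0683 22.3 | 0.0716 23.4 | 0.0796 110.8 | 0.0783 113.1 | 
collar ((262.453857421875, 156.1307830810547), (48.74564743041992, 25.427120208740234), 82.87498474121094) [[0.4843, -0.2641, 0.075], [0.5056, -0.2553, 0.075], [0.5231, -0.2969, 0.075], [0.501, -0.3061, 0.075]] [[ 0.50334496 -0.28018176  0.075     ]]
grip ((261.8500061035156, 160.45001220703125), (39.03229904174805, 17.677669525146484), 81.8698959350586) [[250.3000030517578, 142.39999389648438], [267.79998779296875, 139.89999389648438], [273.3999938964844, 178.5], [255.89999389648438, 181.0]]
125 [179, 178, 176, 172, 170, 167, 169, 171, 173, 177, 179, 178, 177, 176, 175, 174, 173, 175, 175, 174, 174, 172, 170, 169, 170, 169, 170, 173, 171, 173, 176, 174, 173, 173, 174, 174, 177, 177, 179, 175]
129 [180, 180, 178, 176, 172, 171, 168, 170, 173, 174, 176, 180, 178, 177, 174, 172, 169, 168, 168, 169, 166, 163, 157, 146, 142, 140, 138, 134, 133, 147, 164, 174, 174, 174, 175, 174, 175, 177,
[... 2214 characters left out ...]
131, 131, 131, 130, 130, 130, 128, 105, 70, 47, 41, 39, 44, 65, 115, 153, 169, 174, 175]
181 [180, 182, 185, 187, 185, 187, 185, 176, 144, 101, 76, 82, 99, 109, 115, 116, 116, 117, 117, 123, 123, 123, 124, 121, 122, 126, 124, 125, 124, 125, 125, 123, 120, 121, 132, 157, 169, 173, 174, 174]
185 [180, 181, 181, 184, 185, 185, 184, 180, 162, 143, 138, 141, 163, 165, 148, 130, 126, 128, 127, 129, 127, 127, 128, 129, 129, 126, 129, 130, 138, 158, 170, 170, 171, 170, 170, 172, 171, 173, 173, 173]
189 [179, 180, 182, 185, 185, 187, 187, 184, 184, 183, 184, 185, 183, 176, 155, 134, 126, 127, 127, 128, 130, 130, 129, 128, 127, 127, 128, 131, 130, 138, 147, 160, 167, 171, 171, 171, 171, 173, 173, 173]
```

servo_tool([
  [[-0.006, 0.01, -0.03, 0.06, 0], [-0.006, 0.011, -0.035, 0.06, 0], [-0.003, 0.003, -0.025, 0, 0], [0, 0, -0.01, 0, 0], [0, 0, 0, 0, 0], [0, 0, 0, 0, 0]],
])

```text
time_s: 14.52
tcp_pos: [0.5061, -0.2789, 0.1658]
ee_rot: [[0.037, -0.396, 0.918], [0.014, 0.918, 0.395], [-0.999, -0.002, 0.039]]
contact_force: [0.0, -0.7, -0.3]
width: 0.0428
```

Run:
```python
from h import *
o=sensors.get_obs();print(o['tcp_pos'],np.array(o['ee_rot']).round(3).tolist())
shot('wrist','pics/w9.png');d=load('pics/w9.png');a=load('pics/w8.png')
def grip(d,x0,y0,x1,y1,lo=118,hi=150):
    im=d['im'];h=cv2.cvtColor(im,cv2.COLOR_BGR2HSV);g=np.zeros(im.shape[:2],np.uint8);v=cv2.cvtColor(im,cv2.COLOR_BGR2GRAY)[y0:y1,x0:x1]
    g[y0:y1,x0:x1]=((h[y0:y1,x0:x1,1]<30)&(v>lo)&(v<hi))*255
    c=max(cv2.findContours(g,0,2)[0],key=cv2.contourArea);return cv2.minAreaRect(c),g
ra,_=grip(a,246,142,280,181);print(ra)
p=proj(d,plane(a,[ra[0]],.115));print('expect',p)
rb,g=grip(d,230,150,330,330);print(rb)
print(tri(a,ra[0],d,rb[0]))
P=plane(d,cv2.boxPoints(rb),.115);print(P.round(4).tolist(),P.mean(0),plane(a,[ra[0]],.115))
cv2.imwrite('pics/v9.png',np.hstack([d['im'][100:400,200:400],cv2.cvtColor(g,8)[100:400,200:400]]))
```

```text
[ 0.50607884 -0.27891274  0.16577854] [[0.037, -0.396, 0.918], [0.014, 0.918, 0.395], [-0.999, -0.002, 0.039]]
((261.7538757324219, 161.03079223632812), (37.45848846435547, 15.628376960754395), 82.87498474121094)
expect [[270.40271273 245.00299182]]
((270.4999694824219, 238.0), (22.999996185302734, 63.99999237060547), 0.0)
(array([ 0.50337968, -0.2803983 ,  0.09899509]), np.float64(0.0008998147926630347))
[[0.5024, -0.2948, 0.115], [0.4879, -0.2593, 0.115], [0.4993, -0.2545, 0.115], [0.5147, -0.2898, 0.115]] [ 0.50107123 -0.27459886  0.115     ] [[ 0.50241079 -0.27792528  0.115     ]]
```

View pics/v9.png

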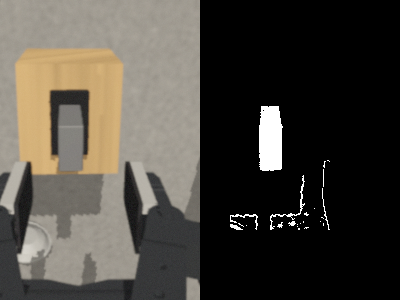

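Run:
```python
from h import *
a=load('pics/w8.png');d=load('pics/w9.png')
print(tri(a,(264.7,180),d,(270.5,270.5)))
q=cv2.cvtColor(d['im'],cv2.COLOR_BGR2GRAY)
print(q[196:280:2,270].tolist());print(q[240,245:300].tolist())
```

```text
(array([ 0.50872988, -0.29248174,  0.11513418]), np.float64(0.00022340746769039434))
[39, 41, 41, 39, 68, 120, 123, 123, 123, 123, 120, 121, 122, 122, 121, 147, 131, 131, 129, 130, 131, 131, 130, 130, 128, 129, 129, 127, 130, 129, 131, 131, 128, 130, 126, 128, 129, 125, 121, 114, 111, 112]
[185, 184, 183, 183, 176, 138, 81, 44, 39, 43, 44, 41, 62, 99, 122, 127, 131, 129, 128, 130, 131, 133, 131, 133, 131, 130, 130, 130, 128, 133, 129, 129, 130, 129, 129, 129, 128, 114, 83, 54, 37, 42, 76, 127, 160, 171, 172, 172, 173, 175, 174, 175, 174, 173, 168]
```

servo_tool([
  [[-0.003, 0, -0.02, 0, 0], [0, 0, -0.015, 0, 0], [0, 0, -0.01, 0, 0], [0, 0, 0, 0, 0]],
])

```text
time_s: 15.08
tcp_pos: [0.505, -0.2803, 0.1219]
ee_rot: [[0.041, -0.395, 0.918], [0.012, 0.919, 0.395], [-0.999, -0.006, 0.042]]
contact_force: [-0.9, 0.3, -0.3]
width: 0.0425
```

servo_tool([
  [[-0.002, 0.001, -0.012, 0, 0], [0, 0, -0.008, 0, 0], [0, 0, 0, 0, 0]],
])

```text
time_s: 15.45
tcp_pos: [0.5032, -0.2794, 0.1011]
ee_rot: [[0.042, -0.395, 0.918], [0.011, 0.919, 0.395], [-0.999, -0.006, 0.043]]
contact_force: [0.7, -1.0, -0.1]
width: 0.043
```

servo_tool([
  [[0, 0, 0, 0, 1], [0, 0, 0, 0, 1], [0, 0, 0, 0, 1], [0, 0, 0, 0, 1], [0, 0, 0, 0, 1]],
], force=60)

```text
time_s: 16.08
tcp_pos: [0.5031, -0.2797, 0.1018]
ee_rot: [[0.042, -0.395, 0.918], [0.01, 0.919, 0.395], [-0.999, -0.007, 0.043]]
contact_force: [-0.8, -0.1, -1.1]
width: 0.0132
```

servo_tool([
  [[0, 0, 0.015, 0, 1], [0, 0, 0.04, 0, 1], [0, 0, 0.05, 0, 1], [0, 0, 0.03, 0, 1], [0.018, 0.037, 0, -0.02, 1], [0.018, 0.037, 0, -0.02, 1], [0.018, 0.037, 0, -0.02, 1], [0.018, 0.037, 0, -0.02, 1], [0.018, 0.037, 0, -0.02, 1], [0.018, 0.037, 0, -0.02, 1], [0.013, 0.027, 0, -0.02, 1], [0, 0, 0, 0, 1], [0, 0, 0, 0, 1], [0, 0, 0, 0, 1]],
])

```text
time_s: 17.82
tcp_pos: [0.6281, -0.0232, 0.2566]
ee_rot: [[0.058, -0.257, 0.965], [0.001, 0.966, 0.257], [-0.998, -0.014, 0.057]]
contact_force: [0.4, -0.0, -0.6]
width: 0.0131
```

Run:
```python
from h import *
o=sensors.get_obs();t=np.array(o['tcp_pos']);R=np.array(o['ee_rot']);print(t,R.round(3).tolist(),o['qvel'])
shot('wrist','pics/w10.png');d=load('pics/w10.png');im=d['im']
for P in((.6195,.0503,.099),(.548,.0305,.125)):print(proj(d,P))
for x in(.0918,.0318,.0268):
  for y,z in((.015,.005),(.015,-.005),(.023,-.013),(.023,.013)):print(x,y,z,proj(d,t+R@[x,y,z]).round(1))
cv2.imwrite('pics/v10.png',cv2.resize(im[60:360,100:500],(800,600)))
```

```text
[ 0.6280572  -0.02315915  0.25659836] [[0.058, -0.257, 0.965], [0.001, 0.966, 0.257], [-0.998, -0.014, 0.057]] [-0.33782187 -0.36976469  0.06405828  0.28122914 -0.07248746 -0.20692943]
[[281.02450664 105.0543768 ]]
[[179.54807533 108.14799979]]
0.0918 0.015 0.005 [[286.7 201.8]]
0.0918 0.015 -0.005 [[271.6 201.8]]
0.0918 0.023 -0.013 [[259.3 190.1]]
0.0918 0.023 0.013 [[299.1 190.1]]
0.0318 0.015 0.005 [[289.8 237. ]]
0.0318 0.015 -0.005 [[269.6 237. ]]
0.0318 0.023 -0.013 [[253.  221.8]]
0.0318 0.023 0.013 [[306.4 221.8]]
0.0268 0.015 0.005 [[290.2 241. ]]
0.0268 0.015 -0.005 [[269.3 241. ]]
0.0268 0.023 -0.013 [[252.2 225.4]]
0.0268 0.023 0.013 [[307.3 225.4]]
```

View pics/v10.png

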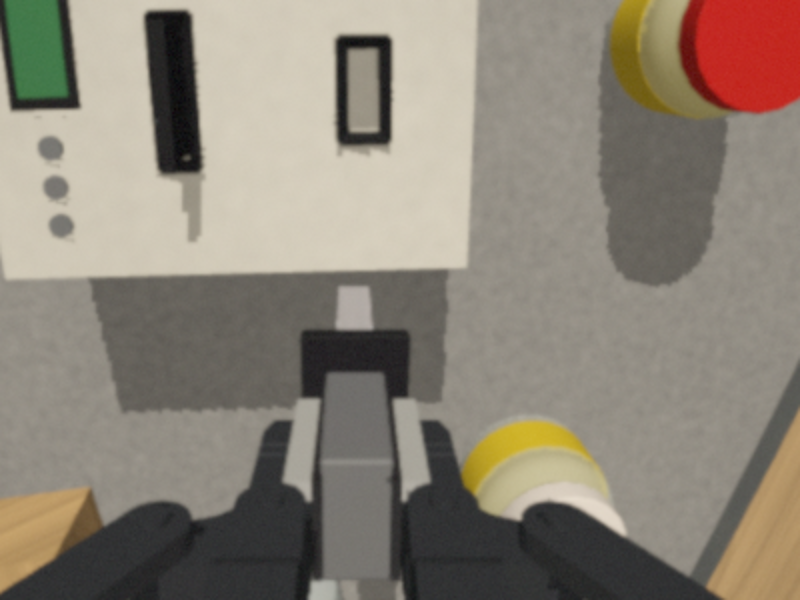

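The blade end is at px (277,203) and the sample ring at (282,105), matching the earlier slot estimate. The filter plate stands centred in its ring at about (187,105). I'll move across slowly so the tool tilt doesn't grow.

servo_tool([
  [[-0.002, 0.012, 0, 0, 1], [-0.002, 0.012, 0, 0, 1], [-0.002, 0.012, 0, 0, 1], [-0.002, 0.012, 0, 0, 1], [-0.002, 0.012, 0, 0, 1], [-0.002, 0.008, -0.01, 0, 1], [0, 0, -0.01, 0, 1], [0, 0, -0.01, 0, 1], [0, 0, 0, 0, 1], [0, 0, 0, 0, 1]],
])

```text
time_s: 19.12
tcp_pos: [0.614, 0.0484, 0.2238]
ee_rot: [[0.057, -0.256, 0.965], [0.001, 0.967, 0.256], [-0.998, -0.014, 0.055]]
contact_force: [0.2, -0.3, -1.4]
width: 0.0132
```

servo_tool([
  [[0.001, 0.003, -0.008, 0, 1], [0, 0, -0.008, 0, 1], [0, 0, -0.005, 0, 1], [0, 0, 0, 0, 1], [0, 0, 0, 0, 1]],
])

```text
time_s: 19.75
tcp_pos: [0.6154, 0.0512, 0.2015]
ee_rot: [[0.057, -0.255, 0.965], [0.001, 0.967, 0.255], [-0.998, -0.014, 0.056]]
contact_force: [0.4, -0.3, -1.3]
width: 0.0133
```

Run:
```python
from h import *
o=sensors.get_obs();t=np.array(o['tcp_pos']);R=np.array(o['ee_rot']);print(t,R.round(3).tolist(),'tip',t+R[:,0]*.0918)
shot('wrist','pics/w11.png');d=load('pics/w11.png');im=cv2.cvtColor(d['im'],6)
print('slot',proj(d,(.6195,.0503,.099)))
for z in(-.005,.005):print(proj(d,t+R@[.0918,.015,z]).round(1),proj(d,t+R@[.0268,.023,z*2.6]).round(1))
for y in range(164,240,5):print(y,im[y:y+3,254:304].mean(0).round(0).astype(int).tolist())
```

```text
[0.61537235 0.05122474 0.20154629] [[0.057, -0.255, 0.965], [0.001, 0.967, 0.255], [-0.998, -0.014, 0.056]] tip [0.62063736 0.05129987 0.10989742]
slot [[276.29870409 218.45890896]]
[[271.6 201.8]] [[252.2 225.4]]
[[286.7 201.8]] [[307.3 225.4]]
164 [192, 192, 192, 193, 193, 193, 192, 192, 191, 192, 191, 191, 191, 191, 191, 191, 190, 191, 191, 190, 190, 190, 190, 191, 191, 191, 192, 193, 193, 194, 192, 193, 193, 192, 192, 193, 192, 193, 192, 192, 192, 193, 192, 192, 191, 191, 191, 191, 190, 191]
169 [192, 192, 192, 191, 192, 192, 190, 191, 191, 191, 192, 192, 191, 192, 191, 191, 191, 192, 190, 191, 190, 189, 191, 191, 190, 191, 192, 192, 191, 191, 192, 191, 191, 191, 192, 192, 191, 191, 191, 192, 192, 192, 193, 192, 191, 190, 190, 190, 189, 191]
174 [192, 192, 193, 192, 193, 192, 191, 193, 192, 192, 192, 192, 191, 192, 191, 192, 191, 191, 191, 190, 189, 189, 190, 189, 189, 190, 189, 190, 190, 191, 189, 190, 190, 191, 191, 190, 192, 191, 191, 192, 192, 192, 192, 190, 190, 190, 190, 190, 190, 189]
179 [192, 192, 192, 191, 191, 191, 190, 190, 190, 190, 190, 191, 190, 190, 190, 191, 190,
[... 2209 characters left out ...]
 79, 60, 42, 28, 29, 25, 30, 54, 84, 99, 102, 100, 100, 102, 102, 102, 102, 110, 142]
229 [30, 33, 33, 33, 37, 34, 34, 34, 34, 32, 36, 33, 32, 34, 35, 34, 35, 34, 31, 31, 34, 33, 32, 35, 35, 31, 34, 33, 34, 33, 32, 36, 31, 34, 33, 33, 33, 33, 34, 32, 34, 32, 32, 33, 31, 37, 33, 32, 32, 49]
234 [34, 31, 32, 33, 31, 31, 30, 32, 29, 33, 32, 30, 30, 33, 36, 31, 32, 34, 32, 32, 32, 29, 35, 33, 32, 31, 32, 31, 32, 28, 29, 31, 32, 30, 34, 32, 34, 30, 34, 30, 31, 30, 29, 33, 30, 33, 30, 30, 32, 58]
239 [34, 34, 30, 33, 29, 33, 34, 31, 27, 30, 32, 30, 31, 31, 31, 33, 32, 31, 34, 35, 32, 29, 29, 35, 34, 33, 29, 29, 32, 32, 32, 30, 35, 33, 32, 29, 30, 33, 31, 33, 30, 34, 31, 33, 32, 32, 32, 32, 36, 60]
```

Run:
```python
from h import *
d=load('pics/w11.png');R=np.array(sensors.get_obs()['ee_rot']);im=cv2.cvtColor(d['im'],6)
print(im[184:210,272:282].mean(1).round(0).astype(int).tolist())
A=plane(d,[(276.4,188.7)],.099)[0];y=R[:,1]/np.linalg.norm(R[:2,1])
for row in(202,203,204):
    B=plane(d,[(276.4,row)],.1097)[0];v=(A-.021*y)-(B-.015*y);print('slot-blade',v.round(4),'along y',v@y,'along z',v@R[:,2])
```

```text
[192, 192, 192, 192, 180, 126, 61, 33, 23, 20, 40, 86, 126, 138, 138, 138, 137, 138, 142, 153, 160, 163, 162, 162, 162, 162]
slot-blade [ 0.0005  0.0003 -0.0106] along y 0.0002848845190184215 along z -2.5068955530692156e-05
slot-blade [ 0.0003  0.0009 -0.0106] along y 0.0009780502284550505 along z -2.3832890096000257e-05
slot-blade [ 0.0002  0.0016 -0.0106] along y 0.0016725812026242063 along z -2.259319191156335e-05
```

servo_tool([
  [[0, 0.0007, -0.005, 0, 1], [0, 0, -0.005, 0, 1], [0, 0, -0.004, 0, 1], [0, 0, -0.004, 0, 1]],
])

```text
time_s: 20.3
tcp_pos: [0.6157, 0.0519, 0.1829]
ee_rot: [[0.059, -0.255, 0.965], [0.001, 0.967, 0.255], [-0.998, -0.014, 0.057]]
contact_force: [0.1, -0.3, -0.6]
width: 0.013
```

servo_tool([
  [[0, 0, -0.005, 0, 1], [0, 0, -0.005, 0, 1], [0, 0, -0.005, 0, 1], [0, 0, -0.004, 0, 1], [0, 0, -0.004, 0, 1]],
])

```text
time_s: 20.92
tcp_pos: [0.6163, 0.0518, 0.1586]
ee_rot: [[0.06, -0.255, 0.965], [0.001, 0.967, 0.255], [-0.998, -0.015, 0.058]]
contact_force: [0.4, 0.4, -0.4]
width: 0.0129
```

servo_tool([
  [[0, 0, -0.002, 0, 1], [0, 0, 0, 0, 1], [0, 0, 0, 0, 1], [0, 0, 0, 0, 1]],
])

```text
time_s: 21.42
tcp_pos: [0.6164, 0.0518, 0.1562]
ee_rot: [[0.06, -0.255, 0.965], [0.001, 0.967, 0.255], [-0.998, -0.015, 0.058]]
contact_force: [1.8, -1.2, -1.4]
width: 0.0131
```

Run:
```python
from h import *
o=sensors.get_obs();t=np.array(o['tcp_pos']);R=np.array(o['ee_rot']);print(t,R[:,0],'tip',t+R[:,0]*.0918,o['width'],np.abs(o['qvel']).max(),o['contact_force'])
shot('wrist','pics/w12b.png');d=load('pics/w12b.png');s=load('pics/s8.png')
# filter top seen in w10 and scene s8: dark blob + predicted top centre
w=load('pics/w10.png')
c,r=dark(w,165,60,210,150,70);print('filter blob w10',r)
top=np.array([.5483,.0328,.125])
for dd in(w,s):
  for y in(-.025,.025):print(proj(dd,top+y*np.array([-.262,.965,0])).round(1))
c,r=dark(s,275,195,315,225,70);b=c[:,1].min();print('scene blob rows',c[:,1].min(),c[:,1].max(),'cols',c[:,0].min(),c[:,0].max())
# collar front-top edge now, wrist: height above lid
q=cv2.cvtColor(d['im'],6);print(q[150:262:3,277].tolist())
```

```text
[0.61641244 0.05183717 0.15618539] [ 5.97913599e-02  5.42425589e-04 -9.98210749e-01] tip [0.62190128 0.05188696 0.06454964] 0.013058818060316555 0.11859604965667324 [ 1.75722455 -1.19193618 -1.44790301]
filter blob w10 ((186.35618591308594, 105.5113525390625), (80.56510925292969, 21.721885681152344), 85.48600769042969)
[[183.5 140.3]]
[[177.6  67.9]]
[[285.4 201.4]]
[[301.7 211.8]]
scene blob rows 204 220 cols 283 301
[188, 187, 185, 187, 186, 187, 188, 187, 185, 185, 185, 187, 187, 187, 184, 184, 186, 187, 188, 188, 178, 41, 20, 144, 160, 81, 35, 36, 28, 30, 33, 35, 76, 96, 100, 101, 99, 99]
```

```bash
python3 -c "
from station import arm
print(arm.close_job())"
```

```text
the job is handed in; nothing more can be done
None
```

I lowered the filter plate into the filter slot, let go of it, and handed the job in with the arm still holding the paddle in the sample slot. The clock stood at about 21.4 s of the 54 s allowed.

**Filter plate:**
- The first two lowerings caught on the slot's lip, and one pressed with 43 N. I backed off, re-aligned it from the wrist and scene pictures, and it then went in freely.
- It met the slot floor with about 21 N at the expected height. After release, its top edge in the scene picture was within about a pixel (2 mm) of where a fully home plate should be.

**Paddle:** The final figures come from the arm's pose and how I gripped it:

| Check | Last value | Allowed |
|---|---|---|
| Blade end height | about 64.5 mm, so about 30 mm below the lid's top | 55 to 75 mm |
| Distance from slot centre | about 1–2 mm | under 5 mm |
| Tilt | 0.06 rad | under 0.12 rad |
| Yaw | about 14.8°, photometer about 15° | within 0.1 rad (5.7°) |

The contact force stayed under 3 N, so nothing was jamming, and the gripper was set to 60 N.

**What disagreed:**
- The scene and wrist cameras differed by 3–5 mm on positions, so I relied on wrist pictures showing the part and the slot together.
- My first height reading of the plate's edge came from a picture taken while the arm was still settling. It was wrong, and a second pair of pictures corrected it.
- The gripper's tilt crept up during the job and could not be commanded back.
- I took no picture of the filter plate after the paddle went in; its last pictures are from before that. I didn't measure the bystanders, but no move showed contact with one.

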